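# Crack open a sealed specimen tank and hold it ajar to vent

### The arm

A 6-joint arm with a two-finger parallel gripper is mounted at the origin on the work surface. World frame = base frame: x ahead of the robot, y to its left, z up, the work surface at z = 0. Lengths are in mm, angles in rad, forces in N, time in s.
With the tool pointing down it reaches from about 300 to 775 mm from the base axis. Payload 14.6 kg.
Tool frame: the origin (TCP) lies at the very end of the fingers, on their centre line; the grasp point (between the pads) lies 19 mm behind it; z points along the fingers, y is the line along which they close (so a half turn about z gives the same grasp; the last joint's range is limited). The gripper opens to 85 mm and grips with 20 to 120 N. Pads are 22 mm wide; open, the fingers measure 114 mm over their backs; the gripper's body (76 mm by 85 mm) begins 54 mm behind the grasp point. The pads swing forward as they close: fully open they stand 13 mm farther back than shut.
Start: joints at [1.227, 0.3, 1.521, -0, 1.321, -0.067], TCP at [150.301, 529.055, 231.281] pointing down, gripper open.
Joint ranges: [-3.03, 3.03], [-0.79, 2.21], [0.23, 2.52], [-1.04, 4.18], [0, 3.07], [-2.55, 2.55]. Speed limits (rad/s): [2.22, 2.22, 2.57, 3.14, 3.14, 3.14].

### API

Orientations are given as a rotation vector (axis times angle).
In Python, from workcell import arm gives the robot as it stands.
- The arm moves only by the tool arm_command, never from a script. Its argument "motion" is a list of rows, each an object with "xyz": the shift along the world's x, y, z in units of 30 mm (1.0 is 30 mm), a list of three; "twist": the turn about the world's z in units of 6 degrees (1.0 is 6 degrees). In form: [{"xyz": [x, y, z], "twist": twist}, ...]. A call has 1 to 8 rows; each row shifts and turns the commanded pose from where the row before left it; what a row does not reach is not made up. A row lasts 1/10 s, in which the tool goes at most 50 mm and 8.59 degrees, less where a joint would pass 70% of its speed; a pose out of reach is approached as far as the arm can. A call is refused whole if a number of a shift passes 1 or a number of a turn 1, either way. A call with a gripper value outside its range is refused whole. "hand" is the opening, from 0 (shut) to 1 (fully open), set as the call begins (left out, the last holds). The fingers move at their own pace and stop on an object; "grip_force" is the grip in N (left out, the last holds). Time passes only in rows, so rows that do not move let the fingers close. It gives the time, the measured TCP pose, the force, the opening and the grip force at its end, in the units of the state.
- arm.observe(): the state, without advancing time (a new reading comes with each control period).
- arm.capture(name): name is "side" or "top"; returns a dict with "img" (400x640x3 uint8, blue, green, red), "mtx" (3x3 intrinsics, pixels), "k1" (the pictures are not rectified: a ray, as slopes to the right and down, at radius r is drawn at 1 + k1 r^2 times it, then the intrinsics apply), "R" (3x3) and "t" (3): a world point X has camera coordinates R X + t. Camera axes: x right, y down, z forward; pixel columns grow to the right and rows downward; lengths in mm; the calibration is good to about 2 mm. A picture is of the moment at which its call begins. There is no depth.
- arm.finish_job(): hands the job in; it is judged then, once.
The state is a dict: "time_s": time; "q": joint angles; "qd": joint speeds; "effort": joint torques, N m; "tool_pos": TCP position; "tool_rot": TCP orientation; "contact_force": force on the tool from outside, world axes, zero at the start; "wrist_torque": the same for the moment, N m; "width": opening from 0.0 (shut) to 1.0 (fully open); "grasp_force": force on a finger pad.
Only numpy, scipy, OpenCV 4.12 (cv2) and the standard library are available. Lean on these libraries where they do the work, as an engineer would, in place of code of your own. Each camera call takes 0.05 s, during which the arm holds its last target. There are 200 camera calls.

### The job

Vent the steel specimen tank: swing both of its hold-down clamps a quarter turn outwards, clear of the lid, then pull the lid up by its bow handle until the rubber seal lets go, without ever letting it come open wider than 100 mm at its front edge. Finish still holding the lid by the handle, at rest just ajar, with its front edge about 40 mm above where it sits when shut; do not let go. Leave the other things on the bench where they are.

Things in the scene. Friction and masses are not known exactly. Their poses are not given: they have to be found in the camera images.
- tank: stainless steel specimen tank, a tub 240 x 350 mm, 120 mm high, fixed to the bench. Origin: centre of its underside; x towards the hinged back, y along its width, z up. The lid's hinge line runs along y at x = +128, z = 120 mm. Two clamps stand on vertical pivots in front of it, at x = -150, y = +115 (left) and -115 mm (right); the lid's bow handle is between and behind them
- lid (a joint): opening angle of the lid about its rear hinge: 0 shut, grows to 1.4 as the front rises. Steel lid 256 x 370 mm, 0.65 to 0.95 kg; it falls shut when let go. A rubber seal grips its front skirt for the first 7 mm of rise: 15 to 19 N straight up at the handle breaks it out, then 4 to 6 N carries the lid. It cannot rise while a clamp lies over its edge
- lid_front (a point): lower front edge of the lid, in the middle, 258 mm ahead of the hinge line and 20 mm below it (z = 100 mm) when shut. At 0.155 rad of the lid's joint it stands 40 mm higher
- lid_handle (a point): middle of the lid's bow handle: a straight round steel bar 12 mm thick along the tank's y, 98 mm free between its posts, its axis 42 mm above the lid's panel. When shut it is at x = -85, z = 173 mm in the tank's frame, that is 213 mm ahead of and 53 mm above the hinge line. Axes as the tank's when shut, turning with the lid. Grip it across x, from above
- clamp_left (a joint): angle of the left clamp (at the tank's +y): 0 with its arm pointing back over the lid's edge, 1.57 (its stop) a quarter turn outwards, arm along the tank's +y. Opens anticlockwise seen from above, stays where it is left, clear of the lid beyond 1.2. Turning it takes about 0.06 N m
- clamp_left_wing (a point): grip point of the left clamp's upright wing, on its pivot, at z = 155 mm: a flat dark steel fin 40 mm long, 10 mm thick, centred on the pivot, from 133 to 169 mm above the bench. Its x axis runs along the wing and the clamp's arm, z up. The arm, just under the wing, is 14 mm wide, 6 mm thick and reaches 38 mm from the pivot over the lid's edge (top at 126 mm)
- clamp_right (a joint): angle of the right clamp (at the tank's -y), built the same: 0 over the lid, 1.57 a quarter turn outwards, arm along -y. It opens clockwise seen from above, and is clear of the lid beyond 1.2.
- clamp_right_wing (a point): grip point of the right clamp's wing, the same as the left one's.
- spacer: a white plastic inhaler chamber with a blue screw cap, upright, 137 mm tall, 66 mm across, beside the tank; not part of the job. Origin: centre of its underside
- beaker: a small glass beaker, 85 mm tall, 66 mm across, beside the tank; not part of the job. Origin: centre of its underside
- coupling: a white pipe coupling standing on end, 60 mm tall, 40 mm across, in front of the tank; not part of the job. Origin: centre of its underside
- forceps: steel forceps lying flat, about 140 mm long, 6 mm high, in front of the tank; not part of the job. Origin: centre of its underside
- jar: an amber glass jar with a black lid, 95 mm tall, 72 mm across, before the tank; not part of the job. Origin: centre of its underside
- dish: a round steel dish, 35 mm tall, 96 mm across, before the tank; not part of the job. Origin: centre of its underside

How it is judged (in metres and radians):
On the way, in this order (a step that is already met when the one before it is completed fails the run):
1. both clamps are swung outwards, clear of the still shut lid (value of joint each of clamp_left, clamp_right above 1.25 rad and value of joint lid below 0.02 rad), for 0.1 s.
2. the lid has come free of its seal, pulled by the handle (value of joint lid above 0.05 rad and contact force between the fingers and lid above 1.5 N and distance between the grasp point and lid_handle below 0.05 m), for 0.1 s.
At the end, for the whole second after the job is handed in: Both clamps more than 1.25 rad open; the lid's joint between 0.095 and 0.235 rad (front edge 25 to 60 mm up) and still (under 0.05 rad/s); the fingers hold the lid (contact over 1.5 N) with the grasp point within 50 mm of the middle of the handle bar (value of joint each of clamp_left, clamp_right above 1.25 rad and value of joint lid between 0.095 and 0.235 rad and velocity of joint lid between -0.05 and 0.05 rad/s and contact force between the fingers and lid above 1.5 N and distance between the grasp point and lid_handle below 0.05 m); the arm keeps its last pose, push and grip.
It fails at once if the lid is opened wider than 100 mm at its front edge (0.40 rad) (value of joint lid above 0.4 rad).
It fails at once if another thing on the bench is shifted by more than 25 mm or tipped over (distance of any of spacer, beaker, coupling, forceps, jar, dish from where it was at the start of the episode above 0.025 m or angle between any of spacer, beaker, coupling, forceps, jar, dish's own z axis and vertical above 0.5 rad).
It also fails if it takes over 48 s, if anything falls off the work surface, if the arm or the gripper's body presses on something with over 40 N, if the wrist force passes 120 N, or if a joint passes its speed limit or range.

## Working session

There is one attempt and no reset: what is moved stays moved. The work goes in short steps, Python scripts to look and compute and a tool call to move; the robot and the scene stay as the last step left them, time stands still between calls to the robot, and variables do not carry over. Pictures are saved under pics/ and viewed, at most 10 in all, crops included, and the job is handed in when it is done.

Besides the shell and the picture viewer there is one more tool, called after "Emit:" as name(argument=value, ...), one argument or row to a line, values as JSON. arm_command: Moves the arm, as the interface text tells. Its arguments: {"type":"object","properties":{"motion":{"type":"array","items":{"type":"object","properties":{"xyz":{"type":"array","items":{"type":"number"}},"twist":{"type":"number"}}}},"hand":{"type":"number"},"grip_force":{"type":"number"}},"required":["motion"]}

```bash
mkdir -p pics
cat > h.py <<'E'
import numpy as np,cv2,pickle
from workcell import arm
def cap(n,f):
    c=arm.capture(n);cv2.imwrite(f'pics/{f}.png',c['img']);pickle.dump(c,open(f'{f}.pkl','wb'));return c
def ray(c,u,v):
    c={k:(np.array(x) if k!='k1' else x) for k,x in c.items()}
    p=cv2.undistortPoints(np.array([[[u,v]]],float),c['mtx'].astype(float),np.array([c['k1'],0,0,0.]))[0,0]
    R=c['R'];return -R.T@c['t'],R.T@np.array([p[0],p[1],1])
def onz(c,u,v,z):
    o,d=ray(c,u,v);return o+d*(z-o[2])/d[2]
def proj(c,X):
    p,_=cv2.projectPoints(np.array(X,float).reshape(-1,1,3),cv2.Rodrigues(np.array(c['R'],float))[0],np.array(c['t'],float),np.array(c['mtx'],float),np.array([c['k1'],0,0,0.]))
    return p[:,0]
E
python3 - <<'E'
from h import *
for n in('top','side'):
    c=cap(n,n+'0');print(n,-np.array(c['R']).T@c['t'],c['k1'],c['mtx'])
print(arm.observe())
E
```

```text
top [ 354.18147553   28.19051445 1254.03413421] -0.0734982112880538 [[492.78884106   0.         316.05113782]
 [  0.         492.78884106 198.69164563]
 [  0.           0.           1.        ]]
side [ 320.59380132 -732.19413122  554.32569651] -0.0943330870028824 [[415.80706724   0.         318.96178539]
 [  0.         415.80706724 201.54483711]
 [  0.           0.           1.        ]]
{'time_s': 0.1, 'q': array([ 1.22738239e+00,  3.00418399e-01,  1.52151242e+00, -3.02693862e-05,
        1.32070308e+00, -6.66077261e-02]), 'qd': array([ 0.00219896, -0.00130452, -0.00251988,  0.00060274, -0.00042669,
       -0.00084999]), 'effort': array([ 1.32974594e-03, -5.44386077e+01, -3.62361932e+01, -7.45965917e-05,
        3.06710142e-03,  2.70731107e-05]), 'tool_pos': array([150.25033179, 528.86310126, 230.77926969]), 'tool_rot': array([-4.33382343e-01, -3.11137110e+00,  1.61062104e-03]), 'contact_force': array([-0.16008914,  0.16668536,  0.5443745 ]), 'wrist_torque': array([-0.0303373 , -0.00934307,  0.00864029]), 'grasp_force': 0.0, 'width': 0.9972447336336391}
```

View pics/top0.png

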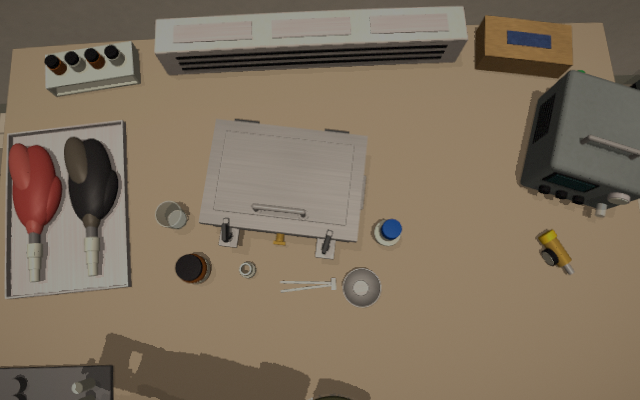

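View pics/side0.png

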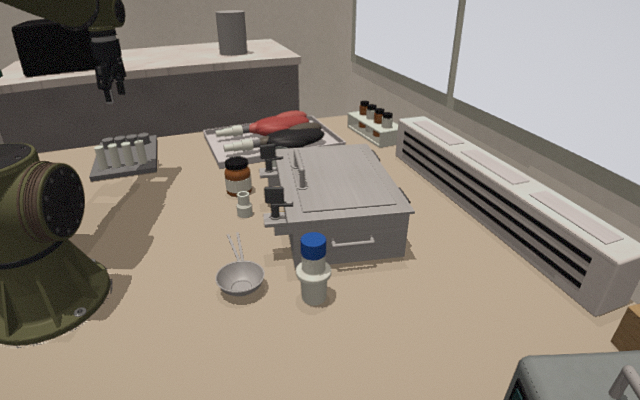

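The top view shows the tank around (285,180), its handle bar from (254,207) to (304,213), and the clamps at (227,231) left and (326,243) right. The side view shows the wings at (268,152) and (275,195). Next I'll zoom in on both.

Run:
```python
from h import *
a=cv2.imread('pics/top0.png')[190:270,200:350];b=cv2.imread('pics/side0.png')[130:230,240:340]
cv2.imwrite('pics/z1.png',cv2.resize(a,None,fx=5,fy=5,interpolation=cv2.INTER_CUBIC))
cv2.imwrite('pics/z2.png',cv2.resize(b,None,fx=6,fy=6,interpolation=cv2.INTER_CUBIC))
```

```text
(no output)
```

View pics/z1.png

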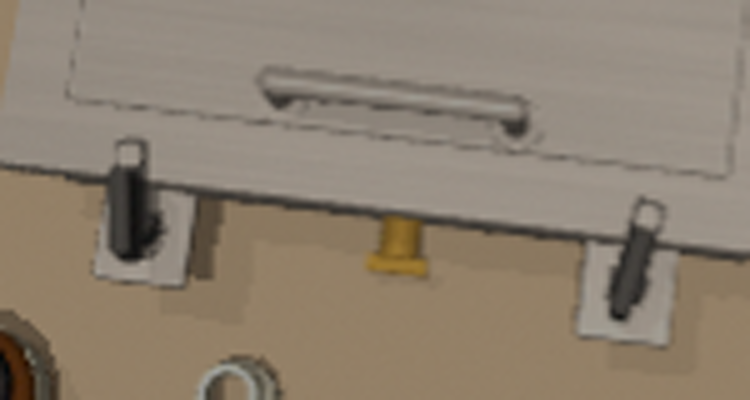

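View pics/z2.png

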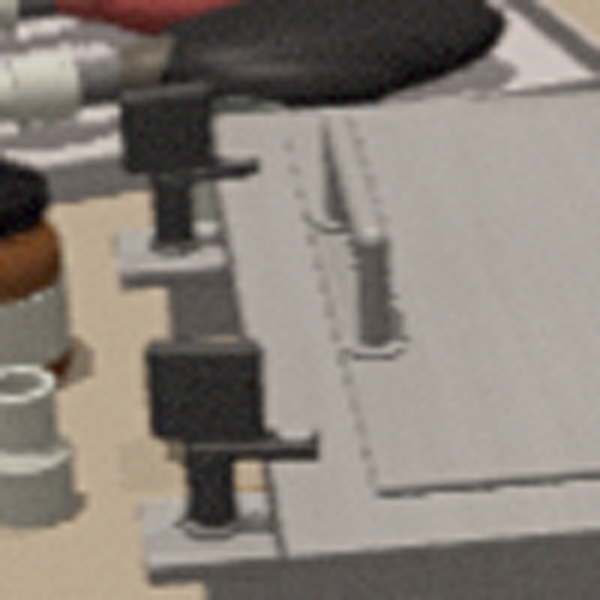

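The zoomed top view shows the bar axis from (268,80) to (522,108), the left wing at about (126,212) and the right wing at about (633,272), all in crop pixels at x5. Side zoom: left wing box (122..212, 90..170), right wing box (150..262, 345..440), at x6.

Run:
```python
from h import *
T=pickle.load(open('top0.pkl','rb'));S=pickle.load(open('side0.pkl','rb'))
t=lambda x,y:((x+.5)/5-.5+200,(y+.5)/5-.5+190)
s=lambda x,y:((x+.5)/6-.5+240,(y+.5)/6-.5+130)
np.set_printoptions(precision=1,suppress=True)
a=onz(T,*t(268,80),175);b=onz(T,*t(522,108),175);print('bar',a,b,np.linalg.norm(a-b),(a+b)/2)
e=b-a;yaw=np.arctan2(e[0],-e[1]);
e0=onz(T,*t(0,162),125);e1=onz(T,*t(750,255),125);d=e1-e0
yl=np.arctan2(d[0],-d[1]);print('yaw bar, lid',yaw,yl,np.degrees([yaw,yl]))
g=cv2.cvtColor(T['img'],cv2.COLOR_BGR2GRAY)
yw=yl
for yw in(yaw,yl):
  R=np.array([[np.cos(yw),-np.sin(yw)],[np.sin(yw),np.cos(yw)]])
  m=((a+b)/2)[:2];o=m-R@[-85,0];print('origin',o)
  for n,p in(('L',[-150,115]),('R',[-150,-115])):
    w=o+R@p;print(n,w,'top px',proj(T,[[*w,169]]),'side px',proj(S,[[*w,155]]))
def tri(p,q):
  o1,d1=ray(T,*p);o2,d2=ray(S,*q);k=np.linalg.lstsq(np.c_[d1,-d2],o2-o1,rcond=None)[0]
  x,y=o1+k[0]*d1,o2+k[1]*d2;return (x+y)/2,np.linalg.norm(x-y)
print('meas', t(126,212),s(167,130),t(633,272),s(206,392))
print(tri(t(126,212),s(167,130)),tri(t(633,272),s(206,392)))
print('arm tips',onz(T,*t(131,140),126),onz(T,*t(650,202),126))
print('bar side right end',tri(t(524,108),s(372,236)))
for n,x in(('spacer',(392,229,137)),('jar',(191,267,95)),('coup',(247,269,60)),('beaker',(170,214,85)),('dish',(361,287,35))):print(n,onz(T,*x))
```

```text
bar [567.3 151.5 175. ] [548.9  38.9 175. ] 114.06997883244907 [558.1  95.2 175. ]
yaw bar, lid -0.1617637980038216 -0.17404556953336336 [ -9.3 -10. ]
origin [642.   81.5]
L [512.5 219.1] top px [[223.8 231.8]] side px [[266.7 149.9]]
R [475.4  -7.9] top px [[326.8 243.3]] side px [[273.9 193.2]]
origin [641.8  80.5]
L [514.  219.7] top px [[223.5 231.1]] side px [[267.3 149.7]]
R [474.2  -6.8] top px [[326.3 243.9]] side px [[273.2 193.1]]
meas (224.8, 232.0) (267.4166666666667, 151.25) (326.2, 244.0) (273.9166666666667, 194.91666666666669)
(array([514.4, 220.1, 150.6]), np.float64(0.38615918340362676)) (array([475.7,  -7.1, 150.8]), np.float64(0.5830451599885816))
arm tips [551.8 221.5 126. ] [510.7 -17.6 126. ]
bar side right end (array([548.4,  38. , 177.3]), np.float64(0.11191800911841773))
spacer [ 504.1 -160.2  137. ]
jar [443.8 310.7  95. ]
coup [435.3 183.8  60. ]
beaker [574.5 363.9  85. ]
dish [379.1 -90.   35. ]
```

Emit:
arm_command(
  motion=[
    {"xyz": [1,-0.85,0],"twist": 0.4},
    {"xyz": [1,-0.85,0],"twist": 0.4},
    {"xyz": [1,-0.85,0],"twist": 0.4},
    {"xyz": [1,-0.85,0],"twist": 0.4},
    {"xyz": [1,-0.85,0],"twist": 0.4},
    {"xyz": [1,-0.85,0],"twist": 0.4},
    {"xyz": [1,-0.85,0],"twist": 0.4},
    {"xyz": [1,-0.85,0],"twist": 0.4},
  ],
  hand=0.6,
  grip_force=40,
)

```text
time_s: 0.9
tool_pos: [391.3, 323.7, 231.1]
tool_rot: [0.094, -3.14, 0.0]
contact_force: [0.2, 0.5, 0.4]
width: 0.598
grasp_force: 0.0
```

Emit:
arm_command(
  motion=[
    {"xyz": [0.8,-0.7,0]},
    {"xyz": [0.8,-0.7,0]},
    {"xyz": [0.8,-0.7,0]},
    {"xyz": [0.8,-0.7,0]},
    {"xyz": [0.87,-0.67,0]},
    {"xyz": [0,0,0]},
    {"xyz": [0,0,0]},
  ],
)

```text
schema error: expected keys xyz, twist
```

Run:
```python
from h import *
c=cap('top','top1');d=cap('side','side1')
i=np.hstack([cv2.resize(c['img'][170:290,190:310],(400,400)),cv2.resize(d['img'][90:210,210:330],(400,400))]);cv2.imwrite('pics/z3.png',i)
o=arm.observe();print(o['tool_pos'],o['time_s'],o['q'])
```

```text
[392.74815373 322.46566163 230.88306625] 1.0 [ 6.15646389e-01  2.07369088e-01  1.63782791e+00 -6.17886037e-04
  1.29702061e+00 -1.01088811e+00]
```

View pics/z3.png

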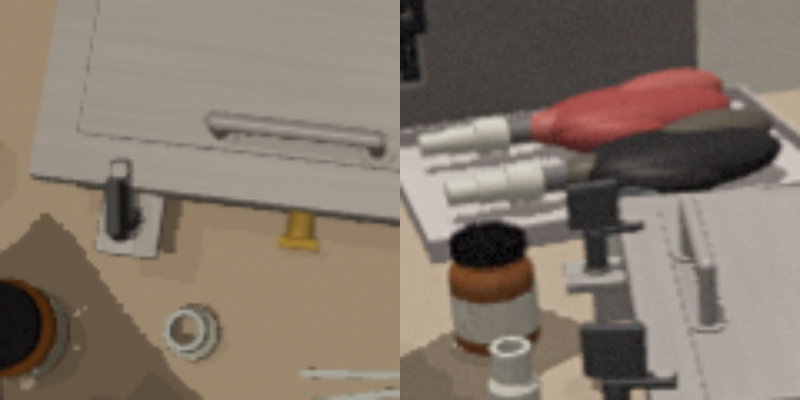

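The zoom shows the clamp still untouched. The move was refused because each row needs a twist, so I'm sending it again.

Emit:
arm_command(
  motion=[
    {"xyz": [0.8,-0.7,0],"twist": 0},
    {"xyz": [0.8,-0.7,0],"twist": 0},
    {"xyz": [0.8,-0.7,0],"twist": 0},
    {"xyz": [0.8,-0.7,0],"twist": 0},
    {"xyz": [0.87,-0.67,0],"twist": 0},
    {"xyz": [0,0,0],"twist": 0},
    {"xyz": [0,0,0],"twist": 0},
  ],
)

```text
time_s: 1.7
tool_pos: [512.2, 221.0, 230.8]
tool_rot: [0.09, -3.139, 0.0]
contact_force: [-0.0, 1.0, -0.1]
width: 0.602
grasp_force: 0.0
```

Run:
```python
from h import *
c=cap('top','top1');d=cap('side','side1')
i=np.hstack([cv2.resize(c['img'][170:290,170:290],(400,400)),cv2.resize(d['img'][90:210,210:330],(400,400))]);cv2.imwrite('pics/z4.png',i)
o=arm.observe();print(o['tool_pos'],o['time_s'],o['q'])
```

```text
[511.69217927 221.65567099 231.10891695] 1.8 [ 3.43027055e-01  3.17358903e-01  1.49863835e+00  1.68408761e-04
  1.32611969e+00 -1.28678007e+00]
```

View pics/z4.png

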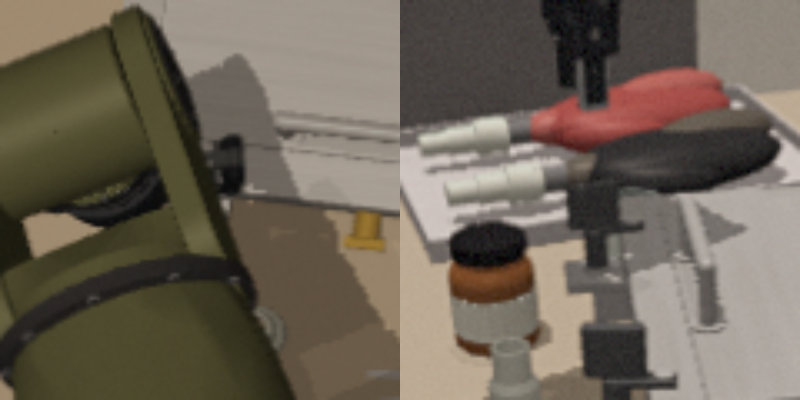

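The side view shows the fingertips, around (592,105) in the crop, straight above the left wing at (593,205). I'll go down and grip it.

Emit:
arm_command(
  motion=[
    {"xyz": [0.05,-0.06,-0.8],"twist": 0},
    {"xyz": [0,0,-0.8],"twist": 0},
    {"xyz": [0,0,-0.7],"twist": 0},
    {"xyz": [0,0,-0.4],"twist": 0},
    {"xyz": [0,0,-0.35],"twist": 0},
    {"xyz": [0,0,0],"twist": 0},
  ],
)

```text
time_s: 2.4
tool_pos: [513.4, 219.4, 139.0]
tool_rot: [0.092, -3.139, 0.001]
contact_force: [-0.8, -0.7, 0.7]
width: 0.601
grasp_force: 0.0
```

Emit:
arm_command(
  motion=[
    {"xyz": [0,0,0],"twist": 0},
    {"xyz": [0,0,0],"twist": 0},
    {"xyz": [0,0,0],"twist": 0},
    {"xyz": [0,0,0],"twist": 0},
    {"xyz": [0,0,0],"twist": 0},
    {"xyz": [0,0,0],"twist": 0},
  ],
  hand=0,
  grip_force=25,
)

```text
time_s: 3.0
tool_pos: [514.0, 220.3, 140.8]
tool_rot: [-0.092, 3.139, 0.003]
contact_force: [-2.0, 7.7, 4.5]
width: 0.111
grasp_force: 27.9
```

Emit:
arm_command(
  motion=[
    {"xyz": [0,0.03,0],"twist": 0.5},
    {"xyz": [0,0,0],"twist": 0.9},
    {"xyz": [0,0,0],"twist": 0.9},
    {"xyz": [0,0,0],"twist": 0.9},
    {"xyz": [0,0,0],"twist": 0.9},
    {"xyz": [0,0,0],"twist": 0.9},
    {"xyz": [0,0,0],"twist": 0.9},
    {"xyz": [0,0,0],"twist": 0.9},
  ],
)

```text
time_s: 3.8
tool_pos: [514.1, 220.5, 140.7]
tool_rot: [-1.186, 2.908, 0.001]
contact_force: [-1.7, 2.0, 4.1]
width: 0.113
grasp_force: 28.2
```

Emit:
arm_command(
  motion=[
    {"xyz": [0,0,0],"twist": 0.9},
    {"xyz": [0,0,0],"twist": 0.9},
    {"xyz": [0,0,0],"twist": 0.9},
    {"xyz": [0,0,0],"twist": 0.9},
    {"xyz": [0,0,0],"twist": 0.6},
    {"xyz": [0,0,0],"twist": 0.4},
    {"xyz": [0,0,0],"twist": 0},
    {"xyz": [0,0,0],"twist": 0},
  ],
)

```text
time_s: 4.6
tool_pos: [514.1, 220.5, 140.7]
tool_rot: [-1.839, 2.546, 0.0]
contact_force: [-2.8, 2.7, 6.2]
width: 0.11
grasp_force: 28.5
```

Run:
```python
from h import *
o=arm.observe();r=cv2.Rodrigues(o['tool_rot'])[0];print(o,np.degrees(np.arctan2(r[1,1],r[0,1])))
```

```text
{'time_s': 4.6, 'q': array([ 3.39513887e-01,  4.09181478e-01,  1.59454238e+00,  6.08160314e-04,
        1.13644911e+00, -2.48256215e+00]), 'qd': array([-0.00100421,  0.00167029, -0.00017804, -0.00155227,  0.00072986,
        0.00332646]), 'effort': array([-2.42898345e+00, -5.42111492e+01, -3.16367805e+01, -8.39021467e-01,
       -3.98269007e-01, -3.67025135e-02]), 'tool_pos': array([514.07836151, 220.52631359, 140.71489497]), 'tool_rot': array([-1.83855305e+00,  2.54554378e+00,  2.02132043e-04]), 'contact_force': array([-2.79763424,  2.68398693,  6.16604856]), 'wrist_torque': array([0.5419442 , 0.52288439, 0.03671041]), 'grasp_force': 28.514758050441742, 'width': 0.11005653454799746} 161.67837608117716
```

Emit:
arm_command(
  motion=[
    {"xyz": [0,0,0],"twist": 0},
    {"xyz": [0,0,0],"twist": 0},
    {"xyz": [0,0,0],"twist": 0},
    {"xyz": [0,0,0.5],"twist": 0},
    {"xyz": [0,0,0.8],"twist": 0},
    {"xyz": [0,0,0.9],"twist": 0},
    {"xyz": [-0.1,-0.5,0],"twist": -1},
    {"xyz": [-0.1,-0.6,0],"twist": -1},
  ],
  hand=0.6,
)

```text
time_s: 5.4
tool_pos: [508.0, 187.0, 206.4]
tool_rot: [-1.559, 2.726, -0.001]
contact_force: [-0.3, -0.8, -0.3]
width: 0.605
grasp_force: 0.0
```

Emit:
arm_command(
  motion=[
    {"xyz": [-0.1,-0.6,0],"twist": -1},
    {"xyz": [-0.1,-0.6,0],"twist": -1},
    {"xyz": [-0.1,-0.6,0],"twist": -1},
    {"xyz": [-0.1,-0.6,0],"twist": -1},
    {"xyz": [-0.1,-0.6,0],"twist": -1},
    {"xyz": [-0.1,-0.6,0],"twist": -1},
    {"xyz": [-0.1,-0.6,0],"twist": -1},
    {"xyz": [-0.1,-0.6,0],"twist": -1},
  ],
)

```text
time_s: 6.2
tool_pos: [483.7, 42.2, 205.8]
tool_rot: [-0.314, 3.126, -0.0]
contact_force: [-0.4, -0.3, 0.2]
width: 0.6
grasp_force: 0.0
```

Emit:
arm_command(
  motion=[
    {"xyz": [-0.1,-0.6,0],"twist": -1},
    {"xyz": [-0.1,-0.6,0],"twist": -1},
    {"xyz": [-0.1,-0.5,0],"twist": -1},
    {"xyz": [0,-0.1,0],"twist": -1},
    {"xyz": [0,0,0],"twist": -0.65},
    {"xyz": [0,0,0],"twist": 0},
    {"xyz": [0,0,0],"twist": 0},
  ],
)

```text
time_s: 6.9
tool_pos: [474.9, -11.0, 205.7]
tool_rot: [-0.438, -3.111, 0.0]
contact_force: [-0.7, -0.1, -0.1]
width: 0.601
grasp_force: 0.0
```

Run:
```python
from h import *
c=cap('top','top2');d=cap('side','side2')
i=np.hstack([cv2.resize(c['img'][170:290,190:310],(400,400)),cv2.resize(d['img'][110:230,220:340],(400,400))]);cv2.imwrite('pics/z5.png',i)
o=arm.observe();r=cv2.Rodrigues(o['tool_rot'])[0];print(o['tool_pos'],o['time_s'],np.degrees(np.arctan2(r[1,1],r[0,1])),o['q'])
```

```text
[474.89103254 -10.87546776 205.75536492] 7.0 73.93824110360475 [-1.00008637e-01  1.56771148e-01  1.75855747e+00 -3.05997316e-05
  1.22632138e+00 -1.39046405e+00]
```

View pics/z5.png

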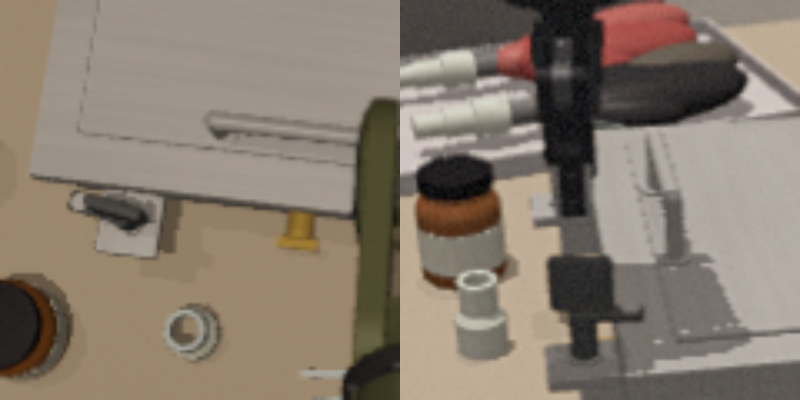

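The left clamp arm now lies outwards, along the tank's +y, at about (95,205) in the top crop. The fingers stand above the right wing, so I'll go down and swing that one.

Emit:
arm_command(
  motion=[
    {"xyz": [0.02,0.12,-0.7],"twist": 0},
    {"xyz": [0,0,-0.7],"twist": 0},
    {"xyz": [0,0,-0.5],"twist": 0},
    {"xyz": [0,0,-0.27],"twist": 0},
    {"xyz": [0,0,0],"twist": 0},
  ],
)

```text
time_s: 7.5
tool_pos: [475.2, -7.3, 140.0]
tool_rot: [-0.44, -3.109, 0.0]
contact_force: [-1.0, 0.5, 0.3]
width: 0.595
grasp_force: 0.0
```

Emit:
arm_command(
  motion=[
    {"xyz": [0,0,0],"twist": 0},
    {"xyz": [0,0,0],"twist": 0},
    {"xyz": [0,0,0],"twist": 0},
    {"xyz": [0,0,0],"twist": 0},
    {"xyz": [0,0,0],"twist": 0},
    {"xyz": [0,0,0],"twist": 0},
  ],
  hand=0,
  grip_force=25,
)

```text
time_s: 8.1
tool_pos: [475.9, -6.7, 141.5]
tool_rot: [0.441, 3.109, 0.002]
contact_force: [-0.3, 7.2, 4.6]
width: 0.114
grasp_force: 28.1
```

Emit:
arm_command(
  motion=[
    {"xyz": [0,0.02,0],"twist": -0.5},
    {"xyz": [0,0,0],"twist": -0.9},
    {"xyz": [0,0,0],"twist": -0.9},
    {"xyz": [0,0,0],"twist": -0.9},
    {"xyz": [0,0,0],"twist": -0.9},
    {"xyz": [0,0,0],"twist": -0.9},
    {"xyz": [0,0,0],"twist": -0.9},
    {"xyz": [0,0,0],"twist": -0.9},
  ],
)

```text
time_s: 8.9
tool_pos: [475.5, -7.0, 141.5]
tool_rot: [1.503, 2.758, -0.001]
contact_force: [-5.0, -1.6, 6.1]
width: 0.112
grasp_force: 28.3
```

Emit:
arm_command(
  motion=[
    {"xyz": [0,0,0],"twist": -0.9},
    {"xyz": [0,0,0],"twist": -0.9},
    {"xyz": [0,0,0],"twist": -0.9},
    {"xyz": [0,0,0],"twist": -0.9},
    {"xyz": [0,0,0],"twist": -0.9},
    {"xyz": [0,0,0],"twist": -0.9},
    {"xyz": [0,0,0],"twist": -0.6},
    {"xyz": [0,0,0],"twist": 0},
  ],
)

```text
time_s: 9.7
tool_pos: [475.0, -7.1, 141.4]
tool_rot: [-2.28, -2.161, 0.002]
contact_force: [-8.4, -3.0, 9.1]
width: 0.108
grasp_force: 28.9
```

Emit:
arm_command(
  motion=[
    {"xyz": [0,0,0],"twist": 0},
    {"xyz": [0,0,0],"twist": 0},
    {"xyz": [0,0,0],"twist": 0},
    {"xyz": [0,0,0.5],"twist": 0},
    {"xyz": [0,0,0.8],"twist": 0},
    {"xyz": [0,0,0.9],"twist": 0},
    {"xyz": [0,0,0.6],"twist": -0.5},
    {"xyz": [0,0,0],"twist": -0.4},
  ],
  hand=0.7,
)

```text
time_s: 10.5
tool_pos: [476.4, -6.8, 227.2]
tool_rot: [2.377, 2.049, 0.005]
contact_force: [0.8, -0.4, -0.7]
width: 0.697
grasp_force: 0.0
```

Emit:
arm_command(
  motion=[
    {"xyz": [0.5,0.6,0],"twist": -0.2},
    {"xyz": [0.7,0.9,0],"twist": 0},
    {"xyz": [0.7,0.9,0],"twist": 0},
    {"xyz": [0.6,0.7,0],"twist": 0},
    {"xyz": [0.24,0.32,0],"twist": 0},
    {"xyz": [0,0,0],"twist": 0},
    {"xyz": [0,0,0],"twist": 0},
  ],
)

```text
time_s: 11.2
tool_pos: [557.2, 95.2, 224.5]
tool_rot: [-2.399, -2.028, 0.001]
contact_force: [-0.1, -0.2, 0.5]
width: 0.702
grasp_force: 0.0
```

Run:
```python
from h import *
c=cap('top','top3');d=cap('side','side3')
i=np.hstack([cv2.resize(c['img'][170:290,220:340],(400,400)),cv2.resize(d['img'][110:230,220:340],(400,400))]);cv2.imwrite('pics/z6.png',i)
o=arm.observe();r=cv2.Rodrigues(o['tool_rot'])[0];print(o['tool_pos'],o['time_s'],np.degrees(np.arctan2(r[1,1],r[0,1])),o['q'])
```

```text
[557.26968082  94.94262163 224.88644176] 11.3 -9.610623176407023 [ 1.04004829e-01  3.38985441e-01  1.48472079e+00 -1.04289524e-04
  1.31778236e+00  2.71767952e-01]
```

View pics/z6.png

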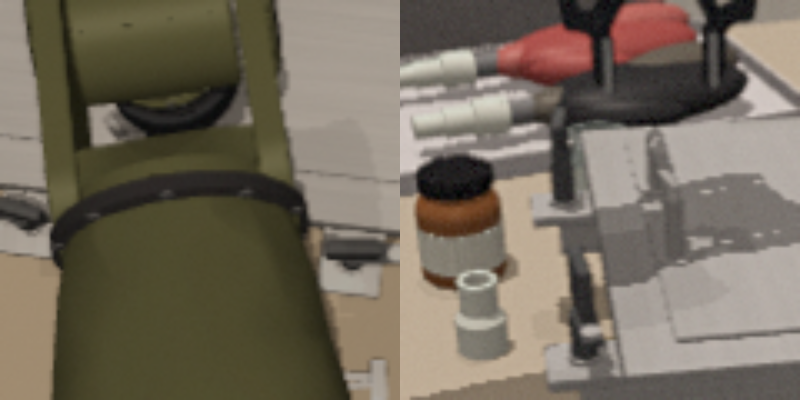

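Both clamps are swung out, with their wings edge-on at about (565,160) and (583,310) in the side crop. The open fingers at (603,70) and (715,70) straddle the bar at (660,150). I'll go down onto the handle.

Emit:
arm_command(
  motion=[
    {"xyz": [0.05,0.02,-0.6],"twist": 0},
    {"xyz": [0,0,-0.7],"twist": 0},
    {"xyz": [0,0,-0.6],"twist": 0},
    {"xyz": [0,0,-0.3],"twist": 0},
    {"xyz": [0,0,-0.16],"twist": 0},
    {"xyz": [0,0,0],"twist": 0},
  ],
)

```text
time_s: 11.9
tool_pos: [559.2, 96.2, 154.0]
tool_rot: [2.399, 2.028, 0.0]
contact_force: [-0.1, -0.0, -0.0]
width: 0.697
grasp_force: 0.0
```

Emit:
arm_command(
  motion=[
    {"xyz": [0,0,0],"twist": 0},
    {"xyz": [0,0,0],"twist": 0},
    {"xyz": [0,0,0],"twist": 0},
    {"xyz": [0,0,0],"twist": 0},
    {"xyz": [0,0,0],"twist": 0},
    {"xyz": [0,0,0],"twist": 0},
    {"xyz": [0,0,0],"twist": 0},
  ],
  hand=0,
  grip_force=80,
)

```text
time_s: 12.6
tool_pos: [558.5, 96.6, 154.5]
tool_rot: [-2.398, -2.028, 0.002]
contact_force: [-10.1, -0.4, 8.1]
width: 0.112
grasp_force: 78.1
```

Emit:
arm_command(
  motion=[
    {"xyz": [0.02,0,0.08],"twist": 0},
    {"xyz": [0.02,0,0.08],"twist": 0},
    {"xyz": [0.02,0,0.08],"twist": 0},
    {"xyz": [0.02,-0.01,0.08],"twist": 0},
    {"xyz": [0.02,0,0.08],"twist": 0},
    {"xyz": [0.02,-0.01,0.08],"twist": 0},
    {"xyz": [0,0,0],"twist": 0},
  ],
)

```text
time_s: 13.3
tool_pos: [562.2, 96.0, 168.2]
tool_rot: [-2.398, -2.028, 0.002]
contact_force: [-6.3, 1.1, -3.8]
width: 0.106
grasp_force: 78.8
```

Emit:
arm_command(
  motion=[
    {"xyz": [0.03,-0.01,0.1],"twist": 0},
    {"xyz": [0.03,0,0.1],"twist": 0},
    {"xyz": [0.03,-0.01,0.1],"twist": 0},
    {"xyz": [0.03,0,0.1],"twist": 0},
    {"xyz": [0.04,-0.01,0.1],"twist": 0},
    {"xyz": [0.04,0,0.1],"twist": 0},
    {"xyz": [0,0,0],"twist": 0},
    {"xyz": [0,0,0],"twist": 0},
  ],
)

```text
time_s: 14.1
tool_pos: [568.8, 94.8, 186.9]
tool_rot: [2.399, 2.028, 0.0]
contact_force: [-7.5, -0.3, -2.2]
width: 0.109
grasp_force: 78.3
```

Run:
```python
from h import *
c=cap('top','top4');d=cap('side','side4')
i=np.hstack([cv2.resize(c['img'][170:290,200:350],(400,320)),cv2.resize(d['img'][130:250,240:390],(400,320))]);cv2.imwrite('pics/z7.png',i)
o=arm.observe();print(o)
```

```text
{'time_s': 14.2, 'q': array([ 1.01786910e-01,  3.97089388e-01,  1.49659409e+00, -2.40655298e-04,
        1.24776634e+00,  2.68761007e-01]), 'qd': array([-0.00052619,  0.0010993 , -0.000287  , -0.00201465, -0.00090032,
        0.00054363]), 'effort': array([ -0.81111275, -60.42130709, -39.11781907,  -0.27726366,
        -1.71896148,  -0.06861838]), 'tool_pos': array([568.79326318,  94.83074956, 186.81245186]), 'tool_rot': array([ 2.39866749e+00,  2.02837584e+00, -1.72906865e-05]), 'contact_force': array([-7.22373762,  0.19906538, -2.63875657]), 'wrist_torque': array([ 0.04122865,  1.12727682, -0.12004916]), 'grasp_force': 78.33348155021667, 'width': 0.10931365669972151}
```

View pics/z7.png

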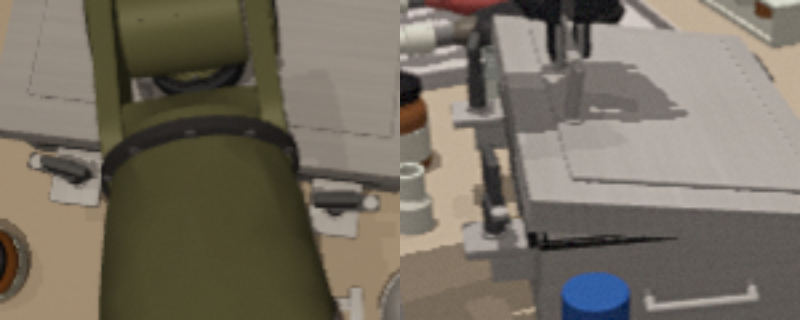

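The picture shows the lid ajar in the fingers: the lower front corner of its skirt is at about (530,232), with a dark gap below it, and both clamps are out. I'll check the opening angle against the projected corner.

Run:
```python
from h import *
S=pickle.load(open('side4.pkl','rb'));yw=-.17;c,s=np.cos(yw),np.sin(yw)
for a in(0,.1,.155,.2,.25):
  x=128-258*np.cos(a)-20*np.sin(a);z=120-20*np.cos(a)+258*np.sin(a);y=-185
  p=proj(S,[[642.4+c*x-s*y,81.4+s*x+c*y,z]])[0];print(a,(p-[240,130])*[400/150,320/120]+[400,0])
```

```text
0 [527.87540457 277.27510617]
0.1 [525.49012545 247.45532423]
0.155 [525.69548334 230.50375544]
0.2 [526.6910503 216.389196 ]
0.25 [528.68883772 200.48723856]
```

The corner matches an opening of 0.155 rad, so I'm handing the job in.

```bash
python3 -c "
from workcell import arm
print(arm.finish_job())"
```

```text
the job is handed in; nothing more can be done
None
```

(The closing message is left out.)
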